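Press the butt cap home in the ratchet clamp and rest the rod handle

TASK

The butt cap of the cork rod handle lying in the clamp press is only started in its bore: pump the clamp's trigger until the cap is fully home against the cork, then press the clamp's release lever so that the jaw runs back open. Lift the rod handle out and lay it in both notches of the empty wooden rest, letting it down rather than dropping it. Leave the pressing to the clamp (do not push the jaw or take hold of the handle before the cap is home), keep off the magnifier lamp and leave the other things where they are.

Things in the scene. Friction and masses are not known exactly. Their poses are not given: they have to be found in the camera images.
- press: Clamp press, fixed: plywood board 165 x 375 x 20 mm with a one-hand ratchet bar clamp and two V blocks. Origin: underside of the board near its middle; z up, y along the clamp bar from fixed to moving jaw, x away from the pistol-grip side. In mm: toothed bar 8 x 20 at x -35, z 66; housing x -55 to -15, y -184 to -106, z to 98; V blocks 16 thick, 44 wide at x 30, y -35 and 45, z to 68.
- grip_point (a point): Point on the centre line of the black pistol grip, 88 mm along it from the bar's axis, 26 mm short of its end. The grip leans 35 degrees from vertical towards -x of the press: its axis points up along (-0.574, 0, 0.819) of the press frame. It is fixed, 16 mm thick along y (outer, +y face 8 mm from this point), 24 mm wide across. Axes as press.
- trigger_point (a point): Point on the outer (-y) face of the grey trigger, 50 mm from its pivot, about level with grip_point along the grip; moves with the trigger. The trigger, 20 mm wide and 10 mm thick, is on the -y side of the grip in the same leaning plane, its tip 105 mm from the bar's axis. From the grip's outer (+y) face it is 50 mm along y here and 55 mm at its tip at rest, 31 mm all along when squeezed.
- trigger (a joint): Trigger angle, rad: 0 at rest, 0.40 squeezed against the grip (towards +y). Springs back by itself (2 to 4 N at trigger_point). A squeeze takes 6 to 9 N while the jaw runs free, 16 to 20 N while the cap is pressed, and goes hard part way once it is home. A full squeeze and full let-go moves the jaw 8 mm (two 4 mm teeth), a half squeeze one tooth or none.
- bar (a joint): Travel of the toothed bar and moving jaw, m: 0 fully open, growing as the jaw closes. The ratchet holds what is gained; it drops back up to 4 mm to the last tooth after a squeeze (and just after the start, at 0 to 0.008). While the release lever is held down a return spring (about 6 N) draws it to 0 in about half a second. About 0.040 with the cap home.
- moving_pad (a point): Centre of the rubber face (36 mm across, facing -y of the press) of the moving jaw.
- fixed_pad (a point): Centre of the rubber face (36 mm across, facing +y of the press) of the fixed jaw, on the work axis. The jaw is an arm 18 mm thick and 36 mm high from the housing. The two pads face each other 200 mm apart with the jaw open, 160 mm with the cap home.
- moving_jaw: Black moving jaw on the toothed bar, beyond the cork end of the rod handle: arm 18 mm thick reaching from the bar across the work axis, 43 to 89 mm above the bench. Its origin is a point on the bar; see moving_pad for its face.
- release (a joint): Release lever angle, rad: 0 up, 0.27 fully down. The ratchet lets go beyond about 0.19; the lever springs up by itself and bobs up to 0.16 as teeth pass under its pawl. About 5 N at release_point holds it right down.
- release_point (a point): Centre of the top face of the ribbed steel thumb paddle, 24 x 34 mm (34 along y), at the -y end of the housing on the pistol-grip side, 91 mm in y from the grip's centre line and 48 mm from the outer face of the trigger at rest. The face leans like the grip: it is pressed along (0.574, 0, -0.819) of the press frame, 8 mm to let go, 11 mm in all. Moves with the lever.
- rod_handle: Rod handle being assembled: cork grip 130 mm long, 26 mm across, lying along the press's y in the V blocks, 65 mm in x from the bar's axis; the cork is free to grip between the blocks. Origin on its axis at the middle of the cork, 66 mm above the bench in the press; y along its axis, away from the butt cap. 120 to 200 g; 160 mm long with the cap home.
- cap (a joint): Gap between butt cap and cork, m: 0 fully home, 0.010 to 0.017 at the start. The cap (dark wood with an aluminium collar, 30 mm long, 26 mm across) sits on the -y end of the rod handle, towards the fixed jaw; a brass tenon shows in the gap. The tight tenon takes 8 N to slide and stays where it is left.
- rest: The empty wooden rest, fixed: base 56 x 120 x 12 mm with two V uprights 16 mm thick and 44 mm wide, 80 mm apart along its y. Origin under its middle on the bench.
- rest_axis (a point): Middle of the axis line, along the rest's y, of a 26 mm handle lying in both notches of the empty rest: 56 mm above the bench. The notch bottoms lie 18 mm lower, the upright tops 2 mm higher. A handle may lie either way round.
- rest_full: The other rest, same shape, fixed, holding the finished handle.
- finished_handle: A finished rod handle, 160 mm long, lying in the other rest; to be left there. Origin on its axis at the middle of its cork, y along the axis.
- lamp: Magnifier lamp, fixed, not to be knocked. Its frame is roughly that of press (within 10 mm and 0.04 rad). In its frame a steel post 16 mm across and 285 mm high stands at x 165, y -150 mm on a base 140 mm across, 22 mm high; a 14 mm arm leads from its top to the head at 250 mm height.
- lamp_head (a point): Centre of the underside of the magnifier's head, a white ring with a glass lens, 150 mm across, 24 mm thick, 203 mm above the bench. It overhangs the clamp housing and the foot of the pistol grip: a gripper coming straight down on the grip meets it, one leaning like the grip passes in front.
- scissors: Scissors with blue finger rings, 150 mm long, lying flat.
- spool_a: Wooden thread spool, 34 mm across, 40 mm high, standing.
- spool_b: Wire spool, 34 mm across, 40 mm high, standing.
- varnish: Small amber varnish bottle, 44 mm across, 75 mm high.
- cork_rings: Three cork rings stuck together, 32 mm across, 39 mm high, standing.
Not all that is in view belongs to the job. Leave any green or red look-alike of the rod_handle alone.

How it is judged:
By the outcome, as a careful person would: the job done as asked, in the order asked, and still so for the second after the job is handed in, with the robot touching nothing.
It also fails if it takes over 66 s, if anything falls off the work surface, if the arm or the gripper's body presses on something with over 40 N, if the wrist force passes 120 N, or if a joint passes its speed limit or range.

ROBOT

A 7-joint arm with a two-finger parallel gripper is mounted at the origin on the work surface. World frame = base frame: x ahead of the robot, y to its left, z up, the work surface at z = 0. Lengths are in m, angles in rad, forces in N, time in s.
With the tool pointing down it reaches from about 0.4 to 0.9 m from the base axis. Payload 5.6 kg.
Tool frame: the origin (TCP) lies midway between the tips of the shut fingers; the grasp point (between the pads) lies 19 mm behind it; z points along the fingers, y is the line along which they close (so a half turn about z gives the same grasp; the last joint's range is limited). The gripper opens to 92 mm and grips with 3 to 60 N. Pads are 20 mm wide; open, the fingers measure 128 mm over their backs; the gripper's body (75 mm by 189 mm) begins 69 mm behind the grasp point.
Start: joints at [-1.249, 0.468, -0.012, 1.603, 0.006, 1.071, -0.056], TCP at [0.232, 0.607, 0.215] pointing down, gripper open.
Joint ranges: [-2.53, 2.53], [-0.31, 2.02], [-1.57, 1.55], [0.28, 2.44], [-1.29, 4.43], [0.15, 1.84], [-2.92, 2.92]. Speed limits (rad/s): [2.57, 2.57, 3.14, 3.14, 3.14, 3.14, 3.14].

INTERFACE

Orientations are given as a 3x3 rotation matrix whose columns are the frame's x, y, z axes.
In Python, from station import env, effector, solver, viewer, workorder, search_frame, tip_of gives the robot as it stands. Calls block until the motion is done:
- env.reach(position, orientation): joint-space move of the TCP to a pose.
- env.movel(position, frame=None, rate=0.15): straight line of the TCP; frame=None keeps the orientation; rate is the mean speed in m/s.
- env.goto_joints(angles): joint-space move.
- effector.release() and effector.grasp(squeeze=None): open the fingers fully, or close them until they stop; squeeze is the grip in N (None keeps the last).
- env.pause(seconds).
- solver.inverse_kinematics(position, orientation): joint angles nearest the present ones, or None.
- env.sense(): the state.
- viewer.read_camera(name): name is "scene" or "top" or "wrist"; returns (picture, depth): 400x640x3 uint8, red, green, blue; 400x640 float32, m along the optical axis (not along the pixel's ray), 0 where there is no reading.
- viewer.camera_info(name): a dict with "intrinsics" (3x3 intrinsics, pixels), "dist_coeffs" ([k1, k2, p1, p2, k3] as OpenCV has them; the pictures are not rectified), "eye" and "rotation" of the camera in the world; the wrist camera has in their place "T_tool_cam" (4x4, takes a point from camera to tool coordinates, whose origin is the TCP and whose axes are the flange's). Camera axes: x right, y up, looking along -z (the intrinsics and any distortion apply to the point x, -y, -z); pixel columns grow to the right and rows downward; lengths in m; the calibration is good to about 2 mm. A picture is of the moment at which its call begins: read the wrist's pose just before it. camera_info takes no time and is no camera call.
A pose or a line that the arm cannot do raises env.PlanningError and nothing moves.
- workorder.finish_job(): hands the job in; it is judged then, once.
Trained networks look in the newest picture that a camera, given by its name, has taken for a name from the list of things; names that differ only in an ending like _2 or _b are one class to them, and where a whole thing is asked for, a point or a joint stands for the part that bears it (a point fixed in the world has none). Each returns a list of dicts, best first, with "score" (0 to 1); they miss things now and then, are a little off and sometimes report something else, mostly with a low value. They report only what shows in the picture. A call takes as long as a camera call. They do not tell look-alikes from the thing itself.
- search_frame(camera, name): "at" ([x, y, z] in m, in world coordinates, good to about 4 mm: the middle of the surface that is visible of it).
- tip_of(camera, name): "at" ([x, y, z] in m, in world coordinates, good to about 4 mm: a listed point, or the origin of a listed thing).
The state is a dict: "t": time; "joint_positions": joint angles; "joint_velocities": joint speeds; "tau": joint torques, N m; "ee_pos": TCP position; "tcp_rot": TCP orientation; "wrist_force": force on the tool from outside, world axes, zero at the start; "moment": the same for the moment, N m; "gripper_width": finger opening in m; "grasp_force": force on a finger pad.
Only numpy, scipy, OpenCV 4.12 (cv2) and the standard library are available. Lean on these libraries where they do the work, as an engineer would, in place of code of your own. Each camera call takes 0.05 s, during which the arm holds its last target. There are 200 camera calls.

## Working session

There is one attempt and no reset: what is moved stays moved. The work goes in short steps, each a Python script; the robot and the scene stay as the last script left them, time stands still between calls to the robot, and variables do not carry over. Pictures are saved under pics/ and viewed, at most 10 in all, crops included, and the job is handed in when it is done.

```bash
ls; mkdir -p pics; cat > h.py <<'E'
import numpy as np, cv2
from station import env, effector, solver, viewer, workorder, search_frame, tip_of
np.set_printoptions(precision=4, suppress=True)
def shot(cam, name=None, crop=None, scale=1):
    im,d=viewer.read_camera(cam)
    if name:
        o=im if crop is None else im[crop[0]:crop[1],crop[2]:crop[3]]
        cv2.imwrite('pics/'+name,cv2.resize(cv2.cvtColor(o,cv2.COLOR_RGB2BGR),None,fx=scale,fy=scale,interpolation=cv2.INTER_CUBIC))
    return im,d
def pix(cam,P):
    c=viewer.camera_info(cam); R=np.array(c['rotation']); p=R.T@(np.array(P)-np.array(c['eye'])); 
    q=np.array([p[0],-p[1],-p[2]])
    return cv2.projectPoints(q.reshape(1,3),np.zeros(3),np.zeros(3),np.array(c['intrinsics']),np.array(c['dist_coeffs']))[0].ravel()
E
python3 - <<'E'
from h import *
for cam in ('top','scene'):
    shot(cam,cam+'0.png')
    for n in ['press','grip_point','trigger_point','release_point','moving_pad','fixed_pad','rod_handle','rest','rest_axis','rest_full','finished_handle','lamp','lamp_head','moving_jaw']:
        r=tip_of(cam,n)
        print(cam,n,[(np.array(x['at']).round(3).tolist(),round(x['score'],2),pix(cam,x['at']).round().tolist()) for x in r[:3]])
print(env.sense()['t'])
E
```

```text
pics
top press [([0.538, -0.105, 0.002], 0.73, [336.0, 189.0])]
top grip_point [([0.433, -0.204, 0.14], 0.74, [377.0, 221.0])]
top trigger_point [([0.427, -0.244, 0.136], 0.69, [393.0, 224.0])]
top release_point [([0.413, -0.289, 0.059], 0.68, [404.0, 231.0]), ([0.552, -0.195, 0.068], 0.28, [370.0, 180.0])]
top moving_pad [([0.588, -0.003, 0.072], 0.92, [300.0, 166.0])]
top fixed_pad [([0.56, -0.424, 0.0], 0.66, [446.0, 183.0]), ([0.554, -0.195, 0.068], 0.64, [370.0, 179.0])]
top rod_handle [([0.572, -0.075, 0.067], 0.77, [326.0, 172.0]), ([0.249, -0.335, 0.018], 0.65, [419.0, 292.0]), ([0.29, 0.163, 0.01], 0.62, [240.0, 274.0])]
top rest [([0.432, 0.305, -0.004], 0.92, [194.0, 223.0]), ([0.704, 0.259, -0.001], 0.72, [215.0, 132.0]), ([0.412, -0.29, 0.059], 0.16, [405.0, 232.0])]
top rest_axis [([0.433, 0.303, 0.054], 0.69, [188.0, 221.0]), ([0.562, -0.42, 0.004], 0.24, [445.0, 181.0])]
top rest_full [([0.588, 0.309, 0.001], 0.65, [195.0, 170.0])]
top finished_handle [([0.588, 0.308, 0.054], 0.63, [190.0, 166.0])]
top lamp []
top lamp_head [([0.588, -0.005, 0.069], 0.75, [301.0, 166.
[... 563 characters left out ...]
.545, -0.197, 0.068], 0.88, [300.0, 183.0])]
scene rod_handle [([0.574, -0.082, 0.066], 0.81, [287.0, 213.0]), ([0.25, -0.333, 0.014], 0.7, [404.0, 169.0]), ([0.291, 0.16, 0.01], 0.58, [414.0, 305.0])]
scene rest [([0.433, 0.308, 0.004], 0.94, [352.0, 367.0]), ([0.414, -0.291, 0.059], 0.48, [348.0, 165.0])]
scene rest_axis [([0.434, 0.306, 0.057], 0.98, [352.0, 351.0])]
scene rest_full [([0.583, 0.309, -0.003], 0.8, [275.0, 370.0])]
scene finished_handle [([0.586, 0.308, 0.057], 0.81, [271.0, 352.0]), ([0.429, -0.248, 0.134], 0.15, [344.0, 151.0])]
scene lamp [([0.585, 0.309, -0.0], 0.48, [274.0, 369.0])]
scene lamp_head [([0.535, -0.22, 0.202], 0.74, [303.0, 135.0])]
scene moving_jaw []
1.5
```

View pics/top0.png

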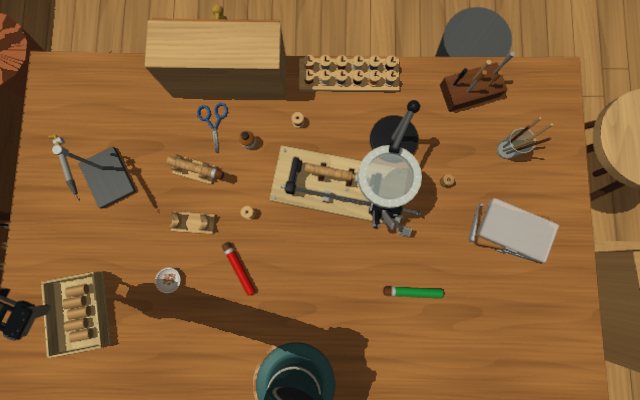

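View pics/scene0.png

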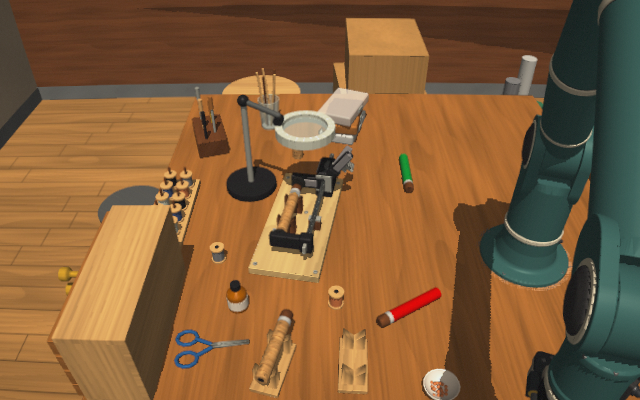

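The candidates for the rod handle in the top view are: in the press at (326,172), the green one at (419,292), the red one at (240,274) and the finished one at (190,166). The description picks the one in the press. The empty rest is at (193,222). I'll check that with a crop and test whether the planned poses can be reached.

```bash
cat >> h.py <<'E'
YAW=-0.195
def PR(yaw=YAW):
    c,s=np.cos(yaw),np.sin(yaw); return np.array([[c,-s,0],[s,c,0],[0,0,1.]])
def tool(zp,yp,yaw=YAW):
    z=np.array(zp,float); z/=np.linalg.norm(z); y=np.array(yp,float); y-=z*(y@z); y/=np.linalg.norm(y)
    return PR(yaw)@np.column_stack([np.cross(y,z),y,z])
LEAN=np.array([.574,0,-.819])
E
python3 - <<'E'
from h import *
shot('scene','crop1.png',(110,300,220,400),4)
P=PR()
g=np.array([.4345,-.205,.1385]); r=np.array([.4125,-.290,.058]); h=np.array([.573,-.079,.066])
def t(n,p,R): 
    q=solver.inverse_kinematics(p,R); print(n,p,None if q is None else np.array(q))
for s in (1,-1):
    R=tool(LEAN,[0,s,0]); c=g+P@[0,-.0075,0]
    for b in (0,.12): t('sq%d'%s,c+P@LEAN*(.019-b),R)
    for ty in (0,.17):
      R=tool(LEAN+[0,ty,0],np.array([.819,0,.574])*s)
      for b in (0,.06): t('rel%d %.2f'%(s,ty),r+P@[0,-.006,0]-R[:,2]*b,R)
    R=tool([-.5,0,-.866],[s,0,0])
    for b in (0,.15): t('grasp%d'%s,h+P@[0,.015,0]+R[:,2]*.011+[0,0,b],R)
    R=tool([0,0,-1],[s,0,0],0)
    t('place%d'%s,np.array([.433,.32,.045]),R)
print(viewer.camera_info('wrist')['T_tool_cam'])
E
```

```text
sq1 [ 0.4437 -0.2145  0.1229] None
sq1 [ 0.3762 -0.2011  0.2212] None
rel1 0.00 [ 0.4113 -0.2959  0.058 ] None
rel1 0.00 [ 0.3776 -0.2892  0.1071] None
rel1 0.17 [ 0.4113 -0.2959  0.058 ] [ 1.7854  0.8184 -1.0926  2.3098  1.4242  0.1584 -0.5468]
rel1 0.17 [ 0.3761 -0.2992  0.1064] [ 1.5346  0.4055 -0.6475  2.3481 -1.1631  0.3287  1.9177]
grasp1 [ 0.5705 -0.0632  0.0565] [-0.2943  0.9131  0.6125  1.4979 -0.4506  1.43    0.2496]
grasp1 [ 0.5705 -0.0632  0.2065] [-0.2929  0.7274  0.6153  1.4296 -0.3407  1.6383  0.1792]
place1 [0.433 0.32  0.045] [-0.9105  0.5303  0.2656  2.0055 -0.2262  0.6335 -0.4967]
sq-1 [ 0.4437 -0.2145  0.1229] None
sq-1 [ 0.3762 -0.2011  0.2212] None
rel-1 0.00 [ 0.4113 -0.2959  0.058 ] None
rel-1 0.00 [ 0.3776 -0.2892  0.1071] None
rel-1 0.17 [ 0.4113 -0.2959  0.058 ] [ 1.7854  0.8184 -1.0926  2.3098  1.4242  0.1584  2.5948]
rel-1 0.17 [ 0.3761 -0.2992  0.1064] [ 1.5346  0.4055 -0.6475  2.3481 -1.1631  0.3287 -1.2239]
grasp-1 [ 0.5705 -0.0632  0.0565] [ 0.7414  1.3273 -1.3408  1.4126  0.9116  1.7538  2.329 ]
grasp-1 [ 0.5705 -0.0632  0.2065] [ 0.6737  0.9636 -1.1133  1.3484  0.5498  1.7656  2.509 ]
place-1 [0.433 0.32  0.045] [-0.4495  0.55   -0.3117  1.9742  0.2658  0.6564  2.2116]
[[ 0.001   0.9573  0.2893  0.0816]
 [ 1.     -0.0005 -0.0019  0.0001]
 [-0.0017  0.2893 -0.9573 -0.1705]
 [ 0.      0.      0.      1.    ]]
```

View pics/crop1.png

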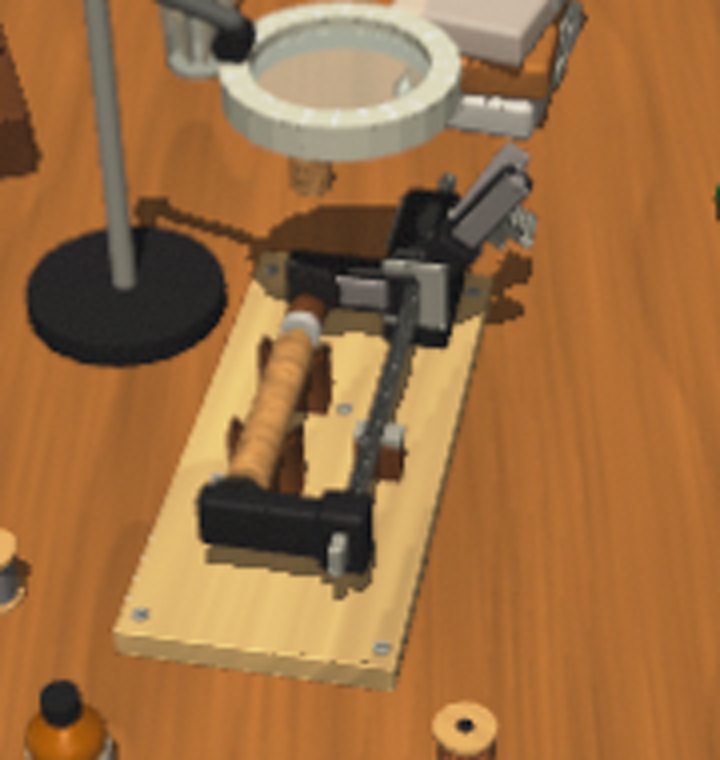

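The crop confirms the choice: natural cork lying in both V blocks, with the cap at the fixed jaw. The lean looks like it's at the edge of the arm's workspace, so I'll scan the angles.

```bash
python3 - <<'E'
from h import *
P=PR()
g=np.array([.4345,-.205,.1385])
for s in (1,-1):
  for a in (0,10,15,20,25,30,35,40,45):
    l=np.radians(a); d=np.array([np.sin(l),0,-np.cos(l)]); R=tool(d,[0,s,0])
    out=[]
    for b in (-.019,-.009,0,.03,.06,.1):
        q=solver.inverse_kinematics(g+P@[0,-.0075,0]-P@d*b,R); out.append('-' if q is None else str(np.array(q).round(2)))
    print(s,a,out[0], out[2], ''.join('.' if o=='-' else 'X' for o in out))
r=np.array([.4125,-.290,.058])
# release: scan lean & y tilt & roll
for a in (0,10,20,25,30,35):
  for ty in (0,.15,.3):
    for roll in (60,90,120,-60,-90,-120):
      l=np.radians(a); d=np.array([np.sin(l),ty,-np.cos(l)]); k=np.radians(roll)
      yp=np.cos(k)*np.array([0,1,0])+np.sin(k)*np.array([np.cos(l),0,np.sin(l)])
      R=tool(d,yp); out=''
      for b in (-.01,0,.03,.06):
        q=solver.inverse_kinematics(r+P@[0,-.006,0]-R[:,2]*b,R); out+='.' if q is None else 'X'
      if 'X' in out[:2]: print('rel',a,ty,roll,out)
E
```

```text
1 0 [-0.19  0.37  0.69  2.12 -0.35  0.76  2.1 ] [-0.24  0.35  0.75  2.11 -0.33  0.8   2.09] XXXXXX
1 10 [-0.08  0.27  0.56  2.23 -0.37  0.54  2.13] [-0.23  0.24  0.73  2.23 -0.38  0.59  2.16] XXXXXX
1 15 [ 0.18  0.22  0.27  2.28 -0.31  0.41  2.08] [-0.23  0.2   0.74  2.29 -0.46  0.48  2.24] XXXXXX
1 20 [ 0.49  0.21 -0.05  2.32 -0.25  0.29  2.05] [ 0.31  0.15  0.14  2.33 -0.33  0.34  2.12] XXXXXX
1 25 [ 0.86  0.23 -0.44  2.35 -0.08  0.16  1.91] [ 0.87  0.17 -0.44  2.36 -0.18  0.21  2.  ] XXXXXX
1 30 [ 1.47  0.43 -1.11  2.38  1.41  0.23  0.53] [ 1.64  0.46 -1.3   2.38  1.3   0.31  0.66] XXX..X
1 35 - - ......
1 40 - - ......
1 45 - - ......
-1 0 [-0.4   0.46  0.98  2.13 -0.53  0.81 -0.85] [-0.42  0.42  0.99  2.12 -0.48  0.84 -0.9 ] XXXXXX
-1 10 [-0.09  0.27  0.57  2.23 -0.38  0.54 -1.  ] [-0.16  0.23  0.65  2.23 -0.34  0.58 -1.03] XXXXXX
-1 15 [-0.35  0.3   0.9   2.3  -0.7   0.49 -0.67] [-0.37  0.23  0.91  2.3  -0.56  0.51 -0.8 ] XXXXXX
-1 20 [-0.35  0.27  0.9   2.36 -0.88  0.41 -0.48] [-0.37  0.19  0.91  2.36 -0.7   0.41 -0.65] XXXXXX
-1 25 [-0.13  0.21  0.66  2.41 -1.07  0.29 -0.28] 
[... 1590 characters left out ...]
el 30 0 60 XXXX
rel 30 0 90 XXXX
rel 30 0 120 XXXX
rel 30 0 -60 XXXX
rel 30 0 -90 XXXX
rel 30 0 -120 XXXX
rel 30 0.15 60 XXXX
rel 30 0.15 90 XXXX
rel 30 0.15 120 XXXX
rel 30 0.15 -60 XXXX
rel 30 0.15 -90 XXXX
rel 30 0.15 -120 XXXX
rel 30 0.3 60 XXXX
rel 30 0.3 90 XXXX
rel 30 0.3 120 XXXX
rel 30 0.3 -60 XXXX
rel 30 0.3 -90 XXXX
rel 30 0.3 -120 XXXX
rel 35 0 60 X...
rel 35 0 90 X...
rel 35 0 120 X...
rel 35 0 -60 X...
rel 35 0 -90 X...
rel 35 0 -120 XX..
rel 35 0.15 60 XXXX
rel 35 0.15 90 XXXX
rel 35 0.15 120 XXXX
rel 35 0.15 -60 XXXX
rel 35 0.15 -90 XXXX
rel 35 0.15 -120 XX.X
rel 35 0.3 60 XXXX
rel 35 0.3 90 XXXX
rel 35 0.3 120 XXXX
rel 35 0.3 -60 XXXX
rel 35 0.3 -90 XXXX
rel 35 0.3 -120 XXXX
```

```bash
cat >> h.py <<'E'
l=np.radians(24); D24=np.array([np.sin(l),0,-np.cos(l)])
def see(names,cam='wrist'):
    for n in names:
        print(cam,n,[(np.array(x['at']).round(4).tolist(),round(x['score'],2)) for x in tip_of(cam,n)[:2]])
E
python3 - <<'E'
from h import *
P=PR(); g=np.array([.4345,-.205,.1385]); R=tool(D24,[0,1,0])
env.reach([.36,.12,.30],R)
print(env.sense()['t'])
env.reach(g+P@[0,-.0075,0]-P@D24*.10,R)
s=env.sense(); print(s['t'],s['ee_pos'],s['joint_positions'])
shot('wrist','w1.png')
see(['grip_point','trigger_point','release_point','fixed_pad','lamp_head','moving_pad','rod_handle','press'])
E
```

```text
3.3917
4.65 [ 0.3937 -0.2037  0.2299] [-0.1557 -0.1816  0.596   2.3765 -0.0062  0.5099  1.8358]
wrist grip_point [([0.4414, -0.2002, 0.1363], 0.94)]
wrist trigger_point [([0.4305, -0.244, 0.1362], 0.56), ([0.5633, -0.4158, 0.0024], 0.56)]
wrist release_point [([0.4111, -0.2932, 0.0606], 0.94)]
wrist fixed_pad [([0.5521, -0.2016, 0.0613], 0.95)]
wrist lamp_head [([0.5305, -0.224, 0.2013], 0.83), ([0.4119, -0.2886, 0.0589], 0.15)]
wrist moving_pad [([0.5861, -0.0043, 0.0623], 0.83)]
wrist rod_handle [([0.5757, -0.0826, 0.0712], 0.58)]
wrist press [([0.5412, -0.1018, 0.0007], 0.7)]
```

View pics/w1.png

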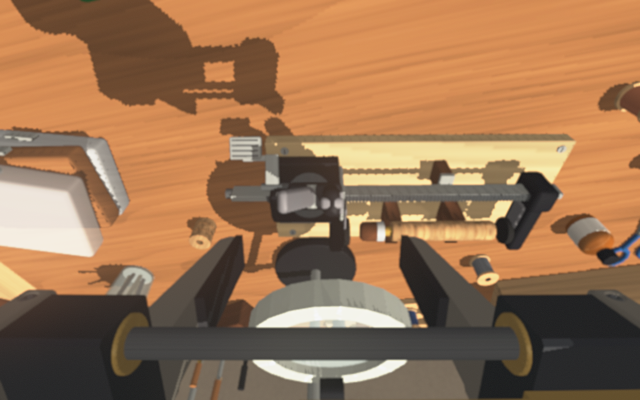

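The view lines up. The grip is near (325,195), the trigger at (295,200), the paddle at (246,148), and the bar runs level, so the yaw is good. Next I go in and do the first squeeze.

```bash
sed -i 's/^YAW=.*/YAW=-0.185/' h.py; cat >> h.py <<'E'
G=np.array([.4365,-.2037,.138])
def st(tag=''):
    s=env.sense(); print(tag,'t',round(s['t'],2),'w',round(s['gripper_width'],4),'gf',np.round(s['grasp_force'],1),'F',np.round(s['wrist_force'],1),'ee',np.array(s['ee_pos']).round(4)); return s
E
python3 - <<'E'
from h import *
P=PR(); R=tool(D24,[0,1,0])
c=G+P@[0,-.0085,0]
env.movel(c-P@D24*.06,R); st()
env.movel(c+P@D24*.019,rate=.08); st('in')
effector.grasp(squeeze=30); st('sq')
viewer.read_camera('wrist'); see(['moving_pad'])
E
```

```text
t 5.53 w 0.092 gf 0.0 F [-0.5  0.4  0.4] ee [ 0.4107 -0.2074  0.1925]
in t 6.67 w 0.0918 gf 0.0 F [ 0.2 -0.8  0.1] ee [ 0.4427 -0.2136  0.1213]
sq t 7.62 w 0.031 gf 30.2 F [-5.1  5.3 13.4] ee [ 0.4433 -0.2122  0.1214]
wrist moving_pad [([0.5864, -0.0101, 0.061], 0.66)]
```

A width of 31 mm means that was a full squeeze. Now I pump until it goes hard before the full stroke.

```bash
python3 - <<'E'
from h import *
for i in range(6):
    effector.release(); env.pause(.15); st('op')
    effector.grasp(squeeze=35); s=st('sq')
    viewer.read_camera('wrist'); see(['moving_pad'])
    if s['gripper_width']>.0335: break
shot('scene','s2.png',(150,250,250,350),6); see(['moving_pad','rod_handle'],'scene')
E
```

```text
op t 8.86 w 0.0917 gf 0.0 F [-0.  -0.7  0.9] ee [ 0.4425 -0.2135  0.1207]
sq t 9.81 w 0.0309 gf 35.2 F [-5.3  5.9 13.4] ee [ 0.4432 -0.2122  0.1213]
wrist moving_pad [([0.5886, -0.0193, 0.0636], 0.82)]
op t 11.05 w 0.0921 gf 0.0 F [-0.6  0.  -0.1] ee [ 0.4425 -0.2134  0.1206]
sq t 12.0 w 0.0309 gf 35.2 F [-4.9  6.7 12.3] ee [ 0.4432 -0.2122  0.1213]
wrist moving_pad [([0.5838, -0.027, 0.0627], 0.93), ([0.4104, -0.2929, 0.0566], 0.31)]
op t 13.24 w 0.0919 gf 0.0 F [0.  0.2 0.3] ee [ 0.4425 -0.2134  0.1206]
sq t 14.19 w 0.0312 gf 35.2 F [-6.3  7.  14. ] ee [ 0.4431 -0.2122  0.1213]
wrist moving_pad [([0.5832, -0.0367, 0.063], 0.95)]
op t 15.43 w 0.0921 gf 0.0 F [-0.4 -1.1  0.3] ee [ 0.4425 -0.2134  0.1206]
sq t 16.45 w 0.0305 gf 35.2 F [-4.6  6.9 13.5] ee [ 0.4431 -0.2122  0.1213]
wrist moving_pad [([0.5686, -0.1081, 0.0651], 0.75), ([0.5829, -0.0392, 0.061], 0.6)]
op t 17.69 w 0.092 gf 0.0 F [ 0.3 -0.3  0.5] ee [ 0.4425 -0.2134  0.1207]
sq t 19.0 w 0.0306 gf 35.2 F [-5.9  7.  15.2] ee [ 0.4431 -0.2122  0.1214]
wrist moving_pad [([0.5836, -0.0385, 0.0647], 0.84)]
op t 20.24 w 0.0915 gf 0.0 F [ 0.  -0.  -0.5] ee [ 0.4426 -0.2135  0.1207]
sq t 21.55 w 0.031 gf 35.2 F [-5.6  6.9 15.4] ee [ 0.4431 -0.2121  0.1213]
wrist moving_pad [([0.5833, -0.0368, 0.0649], 0.82)]
scene moving_pad [([0.5817, -0.04, 0.0658], 0.61)]
scene rod_handle [([0.5708, -0.1032, 0.0669], 0.84), ([0.2904, 0.1612, 0.0131], 0.84)]
```

View pics/s2.png

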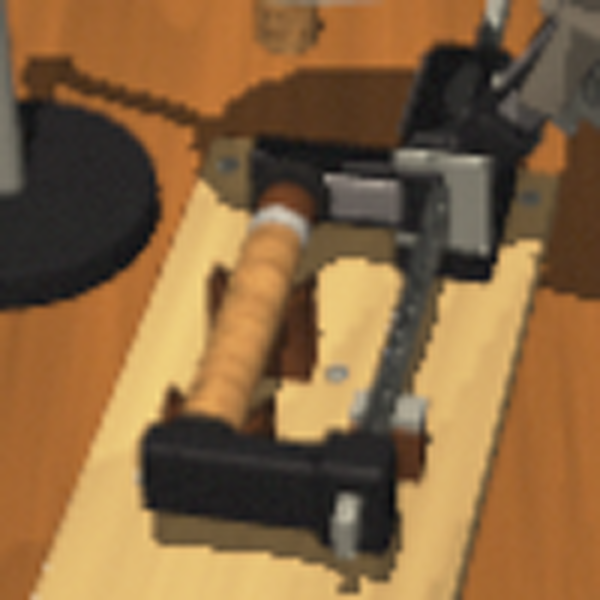

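The jaw has stalled (pad y about -0.0385) over three squeezes and the later squeezes ran slower, so the cap seems home. I'll back out and check the cap close up before releasing.

```bash
python3 - <<'E'
from h import *
P=PR()
effector.release()
env.movel(np.array(env.sense()['ee_pos'])-P@D24*.13,rate=.25)
s=env.sense()
im,d=shot('wrist','w2.png',(180,310,300,500),4)
see(['fixed_pad','moving_pad','rod_handle','release_point'])
# joint feasibility for release poses
rp=np.array([.412,-.2915,.0587])+P@[0,-.005,0]
for lean in (24,28,32):
  for ty in (.1,.15):
    a=np.radians(lean); R=tool([np.sin(a),ty,-np.cos(a)],[-np.cos(a),0,-np.sin(a)])
    print(lean,ty,[None if (q:=solver.inverse_kinematics(rp-P@LEAN*b,R)) is None else np.array(q).round(2) for b in (.12,.01,-.013)])
st()
E
```

```text
wrist fixed_pad [([0.5531, -0.2008, 0.0642], 0.94), ([0.5835, -0.037, 0.0645], 0.45)]
wrist moving_pad [([0.5842, -0.0358, 0.0618], 0.56), ([0.5535, -0.1983, 0.0612], 0.24)]
wrist rod_handle [([0.5719, -0.1097, 0.0656], 0.87)]
wrist release_point [([0.4093, -0.2857, 0.0583], 0.87), ([0.6763, 0.1536, -0.0001], 0.49)]
24 0.1 [array([-0.34,  0.29,  1.41,  2.4 , -1.06,  0.78, -1.46]), array([ 1.69,  0.72, -1.12,  2.25,  1.04,  0.38,  2.81]), array([ 1.66,  0.81, -1.13,  2.23,  1.22,  0.42,  2.66])]
24 0.15 [array([-0.27,  0.36,  1.39,  2.38, -1.1 ,  0.9 , -1.4 ]), array([ 1.82,  0.96, -1.34,  2.22,  1.21,  0.61,  2.74]), array([ 1.68,  0.83, -1.13,  2.21,  1.07,  0.41,  2.83])]
28 0.1 [array([-0.12,  0.15,  1.13,  2.43, -1.06,  0.64, -1.44]), array([ 1.73,  0.74, -1.14,  2.29,  1.21,  0.31,  2.68]), array([ 1.69,  0.82, -1.13,  2.27,  1.39,  0.35,  2.53])]
28 0.15 [array([-0.24,  0.35,  1.39,  2.41, -1.19,  0.91, -1.28]), array([ 1.75,  0.76, -1.13,  2.26,  1.  ,  0.3 ,  2.92]), array([ 1.72,  0.85, -1.14,  2.25,  1.22,  0.35,  2.73])]
32 0.1 [array([ 0.74,  0.1 ,  0.21,  2.43, -1.12,  0.53, -1.38]), array([ 1.75,  0.74, -1.11,  2.32,  1.44,  0.21,  2.49]), array([ 1.7 ,  0.8 , -1.08,  2.31,  1.65,  0.24,  2.31])]
32 0.15 [array([ 0.37,  0.14,  0.65,  2.43, -1.15,  0.66, -1.31]), array([ 1.8 ,  0.8 , -1.15,  2.3 ,  1.22,  0.25,  2.76]), array([ 1.75,  0.86, -1.12,  2.28,  1.42,  0.27,  2.58])]
 t 24.38 w 0.0919 gf 0.0 F [-0.2 -0.   0.2] ee [ 0.3905 -0.2035  0.239 ]
```

View pics/w2.png

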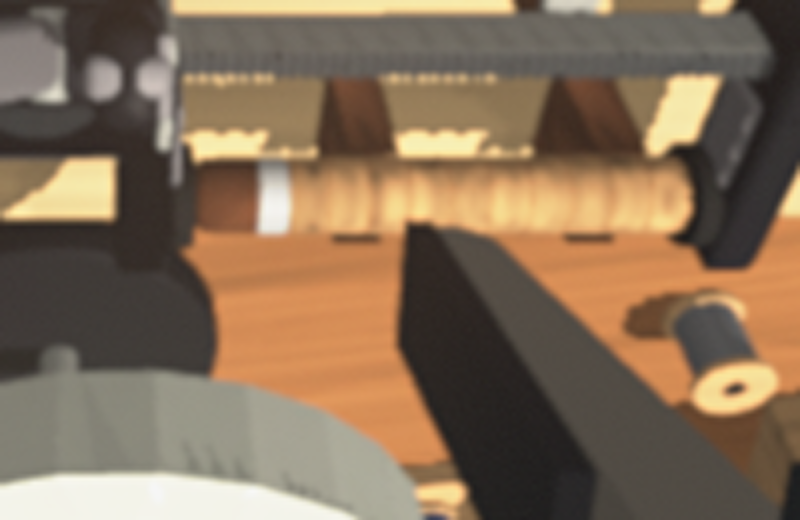

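The cap is flush: the dark cap spans (190–258), the collar runs to 290 and the cork starts right there. No brass shows, and both pads are touching. Next is the release lever, so I'll look for a pose family that stays continuous along the press line.

```bash
python3 - <<'E'
from h import *
P=PR(); q0=np.array(env.sense()['joint_positions']); print(q0.round(2))
rp=np.array([.412,-.2905,.0587])+P@[0,-.005,0]
for lean in (18,22,26):
  for ty in (.1,.18,.25):
   for s in (1,-1):
    a=np.radians(lean); R=tool([np.sin(a),ty,-np.cos(a)],[s*np.cos(a),0,s*np.sin(a)])
    qs=[solver.inverse_kinematics(rp-P@LEAN*b,R) for b in (.10,.07,.04,.01,-.012)]
    if any(q is None for q in qs): continue
    qs=np.array(qs); print(lean,ty,s,abs(qs[0]-q0).max().round(2),abs(np.diff(qs,axis=0)).max().round(2),qs[0].round(2),qs[-1].round(2))
E
```

```text
[-0.23 -0.22  0.66  2.37  0.07  0.54  1.78]
18 0.1 1 0.8 0.15 [ 0.12  0.19  0.75  2.32 -0.74  0.62  1.28] [ 0.29  0.47  0.5   2.25 -1.13  0.52  1.56]
18 0.1 -1 3.31 4.24 [-0.33  0.45  1.38  2.34 -1.06  0.88 -1.53] [ 1.6   0.79 -1.12  2.17  1.04  0.53  2.78]
18 0.18 1 0.91 0.13 [ 0.09  0.26  0.86  2.29 -0.84  0.75  1.42] [ 0.34  0.5   0.5   2.21 -1.11  0.62  1.59]
18 0.18 -1 3.24 4.25 [-0.24  0.53  1.37  2.3  -1.1   1.03 -1.46] [ 1.73  1.05 -1.34  2.13  1.16  0.76  2.76]
18 0.25 1 0.98 0.12 [ 0.07  0.33  0.95  2.26 -0.92  0.89  1.52] [ 0.38  0.52  0.5   2.18 -1.11  0.71  1.61]
18 0.25 -1 3.19 4.31 [-0.18  0.59  1.36  2.27 -1.13  1.16 -1.41] [ 1.76  1.08 -1.34  2.1   1.07  0.77  2.87]
22 0.1 1 0.97 0.27 [ 0.06  0.19  0.85  2.37 -0.9   0.61  1.47] [ 0.47  0.44  0.31  2.28 -1.24  0.44  1.72]
22 0.1 -1 3.2 4.21 [-0.31  0.43  1.38  2.38 -1.15  0.86 -1.42] [ 1.64  0.8  -1.13  2.21  1.14  0.45  2.71]
22 0.18 1 1.05 0.23 [ 0.04  0.27  0.95  2.33 -0.98  0.76  1.59] [ 0.45  0.48  0.39  2.25 -1.23  0.58  1.74]
22 0.18 -1 3.14 4.19 [-0.22  0.51  1.37  2.34 -1.18  1.03 -1.36] [ 1.78  1.06 -1.34  2
[... 186 characters left out ...]
16 -1.31] [ 1.8   1.09 -1.34  2.14  1.13  0.7   2.87]
26 0.1 1 1.16 0.57 [-0.02  0.21  0.99  2.41 -1.1   0.64  1.69] [ 0.95  0.45 -0.22  2.29 -1.24  0.25  1.79]
26 0.1 -1 3.07 4.08 [-0.28  0.42  1.38  2.42 -1.26  0.87 -1.29] [ 1.53  0.66 -0.92  2.26  0.97  0.2   2.86]
26 0.18 1 1.2 0.5 [-0.01  0.3   1.07  2.37 -1.14  0.81  1.78] [ 1.    0.47 -0.22  2.25 -1.1   0.35  1.71]
26 0.18 -1 3.02 4.06 [-0.19  0.51  1.37  2.38 -1.27  1.04 -1.24] [ 1.71  0.84 -1.13  2.22  1.04  0.37  2.89]
26 0.25 1 1.25 0.44 [-0.03  0.43  1.19  2.34 -1.19  1.01  1.86] [ 0.86  0.48 -0.01  2.23 -1.17  0.51  1.78]
26 0.25 -1 2.99 4.12 [-0.12  0.59  1.36  2.35 -1.27  1.18 -1.21] [ 1.84  1.11 -1.35  2.18  1.2   0.63  2.85]
```

```bash
python3 - <<'E'
from h import *
P=PR(); rp=np.array([.412,-.2905,.0587])+P@[0,-.005,0]
a=np.radians(22); R=tool([np.sin(a),.18,-np.cos(a)],[np.cos(a),0,np.sin(a)])
effector.grasp(squeeze=10)
env.reach(rp-P@LEAN*.10,R); st('pre')
env.movel(rp-P@LEAN*.008,R,rate=.15); st('near')
u=P@LEAN
for k in range(0,24,2):
    env.movel(rp+u*(k*.001),rate=.06); s=env.sense(); f=-s['wrist_force']@u
    print(k,round(f,1),np.round(s['wrist_force'],1))
    if f>12: break
env.pause(.8); st('held'); viewer.read_camera('scene'); see(['moving_pad'],'scene')
shot('wrist','w3.png')
env.movel(rp-P@LEAN*.10,rate=.25); st('out')
viewer.read_camera('scene'); see(['moving_pad','rod_handle'],'scene')
E
```

```text
pre t 26.7 w -0.0001 gf 0.0 F [-0.1  0.4 -0. ] ee [ 0.3548 -0.2843  0.1406]
near t 27.47 w 0.0007 gf 0.0 F [-0.3 -0.5  0.2] ee [ 0.4067 -0.2945  0.0659]
0 2.4 [-2.5  0.3  1.1]
2 3.2 [-2.  -0.5  2.6]
4 5.0 [-2.9 -0.6  4.2]
6 5.5 [-2.6 -0.3  4.9]
8 16.4 [-7.7  0.5 14.6]
held t 29.55 w 0.0005 gf 7.7 F [-7.8  0.8 14.8] ee [ 0.4154 -0.2965  0.053 ]
scene moving_pad [([0.5913, -0.003, 0.0652], 0.89), ([0.4384, -0.2026, 0.136], 0.6)]
out t 30.28 w 0.0005 gf 0.0 F [ 0.6 -0.7  0. ] ee [ 0.3556 -0.2842  0.1406]
scene moving_pad [([0.5866, -0.0014, 0.0657], 0.92)]
scene rod_handle [([0.5719, -0.1058, 0.0655], 0.96), ([0.2496, -0.3336, 0.0135], 0.77)]
```

The lever pressed down to its stop and the jaw ran back (pad y about -0.002). Now the handle.

```bash
cat >> h.py <<'E'
RG=tool([-.5,0,-.866],[1,0,0])
H=np.array([.571,-.106,.066])
E
python3 - <<'E'
from h import *
P=PR()
p=np.array(env.sense()['ee_pos']); env.movel(p+[-.02,.02,.15],rate=.3)
effector.release()
env.reach([.40,.10,.32],tool([0,0,-1],[1,0,0])); 
c=H+P@[0,.012,0]+RG[:,2]*.011
env.reach(c-RG[:,2]*.13,RG); st('pre')
shot('wrist','w4.png'); see(['rod_handle','press','fixed_pad','moving_pad'])
E
```

```text
pre t 35.28 w 0.092 gf 0.0 F [-0.8 -0.7 -0.7] ee [ 0.632  -0.1042  0.1704]
wrist rod_handle [([0.2927, 0.1553, 0.0134], 0.64), ([0.5686, -0.1041, 0.0647], 0.62)]
wrist press [([0.5415, -0.1024, -0.002], 0.75)]
wrist fixed_pad [([0.5515, -0.2025, 0.0625], 0.71)]
wrist moving_pad [([0.5904, 0.0034, 0.0631], 0.72)]
```

View pics/w4.png

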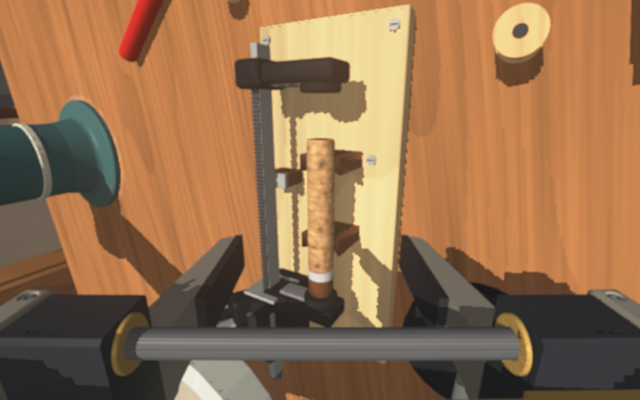

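The handle is centred between the fingers at column 320, with the V blocks at rows 160 and 237. I'll project the grasp point to check it falls between them.

```bash
python3 - <<'E'
from h import *
P=PR(); c=viewer.camera_info('wrist'); T=np.array(c['T_tool_cam']); s=env.sense()
W=np.eye(4); W[:3,:3]=s['tcp_rot']; W[:3,3]=s['ee_pos']; M=np.linalg.inv(W@T)
for k in (-.095,-.065,-.04,-.02,0,.012,.02,.04,.065):
    q=M[:3,:3]@(H+P@[0,k,.013])+M[:3,3]; q=np.array([q[0],-q[1],-q[2]])
    print(k,cv2.projectPoints(q.reshape(1,3),np.zeros(3),np.zeros(3),np.array(c['intrinsics']),np.array(c['dist_coeffs']))[0].ravel().round())
E
```

```text
-0.095 [315. 300.]
-0.065 [315. 273.]
-0.04 [315. 251.]
-0.02 [314. 231.]
0 [314. 211.]
0.012 [314. 199.]
0.02 [314. 191.]
0.04 [314. 169.]
0.065 [314. 141.]
```

Projected along the axis, the points fall at column 320, and the grasp row of 199 sits midway between the blocks. Grasping and lifting.

```bash
python3 - <<'E'
from h import *
P=PR(); c=H+P@[0,.012,0]+RG[:,2]*.011
env.movel(c-RG[:,2]*.03,RG,rate=.2)
env.movel(c,RG,rate=.08); s=st('at')
effector.grasp(squeeze=25); st('gr')
env.movel(c+[0,0,.03],rate=.08); env.movel(c+[.0,.02,.16],rate=.2); st('up')
RV=tool([0,0,-1],[1,0,0])
# rest look
env.reach([.45,.20,.25],RV); st('rest')
shot('top','top5.png',(190,260,150,270),6); see(['rest','rest_axis'],'top')
viewer.read_camera('scene'); see(['rest','rest_axis'],'scene')
shot('wrist','w5.png'); see(['rest','rest_axis','rod_handle'])
E
```

```text
at t 36.71 w 0.0917 gf 0.0 F [ 0.7 -0.3 -0.4] ee [ 0.5678 -0.0932  0.0564]
gr t 37.73 w 0.0252 gf 25.0 F [-4.3  0.4  5. ] ee [ 0.5667 -0.0929  0.057 ]
up t 39.06 w 0.0255 gf 25.0 F [-0.5  0.3 -1. ] ee [ 0.567  -0.0735  0.2155]
rest t 40.23 w 0.0254 gf 25.0 F [ 0.3 -1.2 -2. ] ee [0.4511 0.1986 0.2496]
top rest [([0.431, 0.3067, 0.0016], 0.7)]
top rest_axis [([0.4333, 0.3018, 0.0585], 0.78), ([0.585, 0.3097, -0.001], 0.63)]
scene rest [([0.4309, 0.3023, 0.0046], 0.63)]
scene rest_axis [([0.4365, 0.3073, 0.0588], 0.91), ([0.7354, 0.0144, -0.0003], 0.51)]
wrist rest [([0.4355, 0.3042, -0.0056], 0.77)]
wrist rest_axis [([0.4357, 0.3042, 0.0561], 0.91)]
wrist rod_handle [([0.2923, 0.1612, 0.0139], 0.97), ([0.4483, 0.1884, 0.2551], 0.57)]
```

View pics/w5.png

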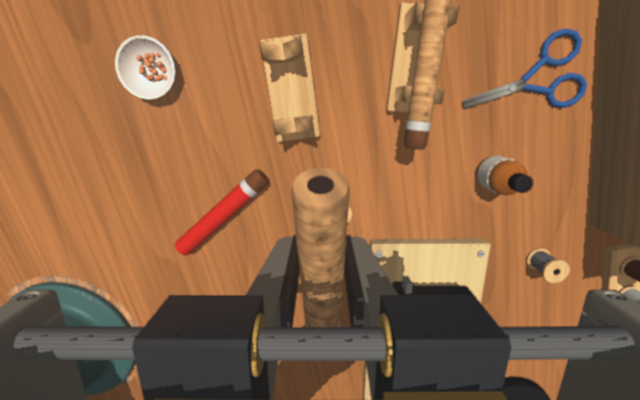

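The empty rest shows at (262–319, 34–141) and the handle is held straight. I'll get the rest's yaw from its base edges.

```bash
python3 - <<'E'
from h import *
c=viewer.camera_info('wrist'); T=np.array(c['T_tool_cam']); s=env.sense()
W=np.eye(4); W[:3,:3]=s['tcp_rot']; W[:3,3]=s['ee_pos']; C=W@T
px=np.array([[262,40],[306,34],[279,141],[319,136]],float)
u=cv2.undistortPoints(px.reshape(-1,1,2),np.array(c['intrinsics']),np.array(c['dist_coeffs'])).reshape(-1,2)
X=[]
for a,b in u:
    d=C[:3,:3]@[a,-b,-1]; X.append(C[:3,3]+d*(.008-C[2,3])/d[2])
X=np.array(X); print(X)
for i,j in ((2,0),(3,1)): v=X[j]-X[i]; print('yaw',np.arctan2(-v[0],v[1]),np.linalg.norm(v))
print(X.mean(0))
E
```

```text
[[0.4104 0.3665 0.008 ]
 [0.4628 0.3632 0.008 ]
 [0.4041 0.2474 0.008 ]
 [0.4559 0.2442 0.008 ]]
yaw -0.05219500269153888 0.11931288006107159
yaw -0.0577312065306626 0.11927703363916412
[0.4333 0.3053 0.008 ]
```

```bash
python3 - <<'E'
from h import *
yw=-.055; Pr=PR(yw); R=tool([0,0,-1],[1,0,0],yw)
t=np.array([.4343,.3047,0])+Pr@[0,.012,0]
env.reach(t+[0,0,.13],R); 
env.movel(t+[0,0,.065],R,rate=.15); env.pause(.2); f0=st('above')['wrist_force']
for z in np.arange(.060,.0395,-.0025):
    env.movel(t+[0,0,z],rate=.05); s=env.sense(); f=s['wrist_force']-f0; print(round(z,4),f.round(1))
    if f[2]>3: break
print(s['t']); shot('scene','s6.png',(310,400,230,400),4)
E
```

```text
above t 42.22 w 0.0253 gf 25.0 F [-1.9 -1.5  0.1] ee [0.4357 0.3166 0.066 ]
0.06 [-0.   1.5  2.4]
0.0575 [0.2 2.3 2. ]
0.055 [-1.2  3.5  1.2]
0.0525 [-1.5  3.9  1.9]
0.05 [-1.9  3.4  1.8]
0.0475 [-2.2  4.8  2.1]
0.045 [-6.3  1.8 11.9]
43.9667
```

View pics/s6.png

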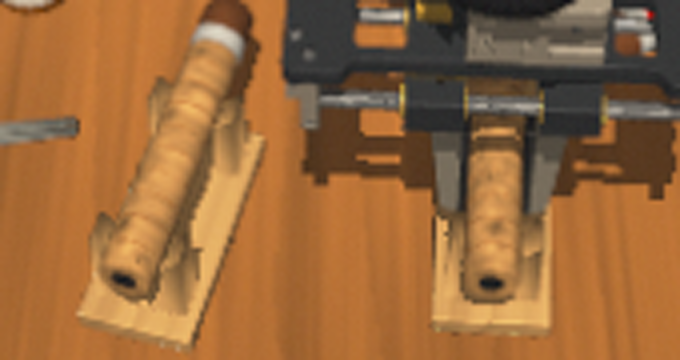

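The handle sits in the rest and makes contact at the expected height. I'll open, back off and check.

```bash
python3 - <<'E'
from h import *
effector.release(); st('op')
p=np.array(env.sense()['ee_pos']); env.movel(p+[0,0,.17],rate=.2); st('up')
shot('wrist','w7.png'); see(['rod_handle','rest_axis'])
viewer.read_camera('scene'); see(['rod_handle','finished_handle','moving_pad'],'scene')
E
```

```text
op t 45.08 w 0.0918 gf 0.0 F [-0.4  0.7  0.4] ee [0.4349 0.3167 0.045 ]
up t 46.08 w 0.0918 gf 0.0 F [-0.  -0.2 -0.1] ee [0.4343 0.3161 0.2139]
wrist rod_handle [([0.4307, 0.3049, 0.0583], 0.72), ([0.2941, 0.1574, 0.0137], 0.67)]
wrist rest_axis [([0.4355, 0.3044, 0.0552], 0.81)]
scene rod_handle [([0.2903, 0.1606, 0.0076], 0.97), ([0.2464, -0.3339, 0.0128], 0.84)]
scene finished_handle [([0.5874, 0.3058, 0.0545], 0.88)]
scene moving_pad [([0.5869, 0.0007, 0.0668], 0.86), ([0.5329, -0.2208, 0.2069], 0.17)]
```

View pics/w7.png

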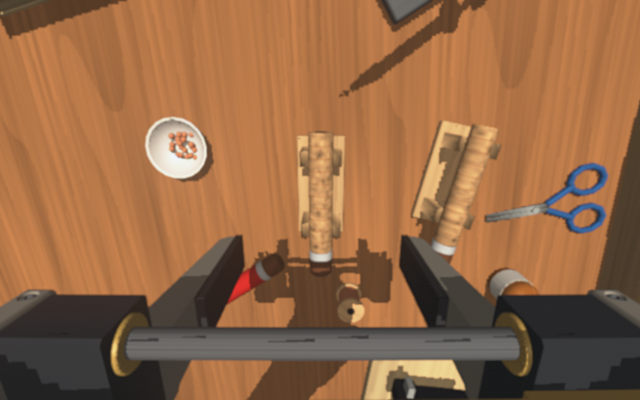

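The handle lies in both notches (cork at column 320, rows 132–255, collar and cap right behind it), the jaw is open and nothing else has moved. Handing in.

```bash
python3 -c "
from h import *
print(workorder.finish_job())"
```

```text
the job is handed in; nothing more can be done
None
```

I pumped the clamp until the cap was home, pressed the release lever so the jaw ran back open, laid the handle in both notches of the empty rest, and handed the job in at about 46 s of the 66 s allowed; no verdict was returned.

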